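# Shoe creams in a row from light to dark

### The job

Line up the four jars of shoe cream on the row of cork rounds in order of shade, one jar to each round: the lightest on the round next to the white ring dish, then darker and darker to the black one at the hair pick's end. Set each jar down gently, upright and centred on its round, and leave the ring dish and the hair pick where they lie.

Things in the scene. Friction and masses are not known exactly. Their poses are not given: they have to be found in the camera images.
- jar_ivory: Loose upright jar of shoe cream, pale ivory, the lightest: a plain cylinder 50 mm across and 52 mm tall with a thin steel ring 34 to 37 mm up (body and lid are the same shade and width; the ring is 3 mm narrower), 0.11 to 0.23 kg, friction on rubber pads ordinary (a 20 N grip carries it). Stands on the shelf at the start. Origin: centre of its underside; z up.
- jar_tan: Loose upright jar of shoe cream, tan (orange-brown), second lightest: a plain cylinder 50 mm across and 52 mm tall with a thin steel ring 34 to 37 mm up (body and lid are the same shade and width; the ring is 3 mm narrower), 0.11 to 0.23 kg, friction on rubber pads ordinary (a 20 N grip carries it). Stands on the shelf at the start. Origin: centre of its underside; z up.
- jar_brown: Loose upright jar of shoe cream, brown, second darkest: a plain cylinder 50 mm across and 52 mm tall with a thin steel ring 34 to 37 mm up (body and lid are the same shade and width; the ring is 3 mm narrower), 0.11 to 0.23 kg, friction on rubber pads ordinary (a 20 N grip carries it). Stands on the shelf at the start. Origin: centre of its underside; z up.
- jar_black: Loose upright jar of shoe cream, black, the darkest: a plain cylinder 50 mm across and 52 mm tall with a thin steel ring 34 to 37 mm up (body and lid are the same shade and width; the ring is 3 mm narrower), 0.11 to 0.23 kg, friction on rubber pads ordinary (a 20 N grip carries it). Stands on the shelf at the start. Origin: centre of its underside; z up.
- cork_1: Fixed cork round at the row's +y (left, seen from the robot) end: disc 68 mm across, 4 mm thick, lying on a fixed white board (96 x 370 mm, 12 mm thick, resting on the shelf), so that its top is 16 mm above the shelf. Neighbouring rounds are 82 to 98 mm apart, centre to centre. Origin: centre of the disc's underside (12 mm above the shelf); z up, its y axis runs along the row towards the +y end.
- cork_2: Fixed cork round second from the +y end: disc 68 mm across, 4 mm thick, lying on a fixed white board (96 x 370 mm, 12 mm thick, resting on the shelf), so that its top is 16 mm above the shelf. Neighbouring rounds are 82 to 98 mm apart, centre to centre. Origin: centre of the disc's underside (12 mm above the shelf); z up, its y axis runs along the row towards the +y end.
- cork_3: Fixed cork round third from the +y end: disc 68 mm across, 4 mm thick, lying on a fixed white board (96 x 370 mm, 12 mm thick, resting on the shelf), so that its top is 16 mm above the shelf. Neighbouring rounds are 82 to 98 mm apart, centre to centre. Origin: centre of the disc's underside (12 mm above the shelf); z up, its y axis runs along the row towards the +y end.
- cork_4: Fixed cork round at the row's -y (right, seen from the robot) end: disc 68 mm across, 4 mm thick, lying on a fixed white board (96 x 370 mm, 12 mm thick, resting on the shelf), so that its top is 16 mm above the shelf. Neighbouring rounds are 82 to 98 mm apart, centre to centre. Origin: centre of the disc's underside (12 mm above the shelf); z up, its y axis runs along the row towards the +y end.
- ring_dish: Loose white ceramic ring dish, 90 mm across at the rim, 20 mm tall, standing on the shelf just past one end of the row (either end; it shows where the row begins). Bystander. Origin: centre of its underside.
- hair_pick: Loose red plastic hair pick lying flat on the shelf just past the other end of the row, 52 x 148 mm and 6 mm thick, its length about along the row. Bystander. Origin: under its middle; y along its length towards the tips of the teeth.
Mind the look-alikes: they are no part of the job. What is shaped like the jar_brown but blue or turquoise is not meant. Leave any green look-alike of the jar_black alone.

How it is judged:
By the outcome, as a careful person would: the job done as asked, in the order asked, and still so for the second after the job is handed in, with the robot touching nothing.
It also fails if it takes over 93 s, if anything falls off the work surface, if the arm or the gripper's body presses on something with over 40 N, if the wrist force passes 120 N, or if a joint passes its speed limit or range.

### The arm

A 6-joint arm with a two-finger parallel gripper is mounted at the origin on the work surface. World frame = base frame: x ahead of the robot, y to its left, z up, the work surface at z = 0. Lengths are in m, angles in rad, forces in N, time in s.
With the tool pointing down it reaches from about 0.35 to 0.925 m from the base axis. Payload 6.4 kg.
Tool frame: the origin (TCP) lies between the finger pads; the fingertips stand 22 mm ahead of it and the grasp point (between the pads) lies 3 mm ahead of it; z points along the fingers, y is the line along which they close (so a half turn about z gives the same grasp; the last joint's range is limited). The gripper opens to 94 mm and grips with 3 to 60 N. Pads are 16 mm wide; open, the fingers measure 119 mm over their backs; the gripper's body (75 mm by 177 mm) begins 78 mm behind the grasp point.
Start: joints at [-1.42, 0.245, 1.558, -0, 1.339, -0.174], TCP at [0.207, -0.616, 0.227] pointing down, gripper open.
Joint ranges: [-3.13, 3.13], [-1.02, 2.26], [0.13, 2.54], [-0.95, 4.09], [0.21, 2.88], [-2.74, 2.74]. Speed limits (rad/s): [2.57, 2.57, 3.14, 3.14, 3.14, 3.14].

### API

Orientations are given as a rotation vector (axis times angle).
In Python, from plant import manip gives the robot as it stands.
- The arm moves only by the tool send_rows, never from a script. Its argument "deltas" is a list of rows, each an object of numbers: "tx", "ty", "tz": the shift along the tool's x, y, z as a fraction of full scale; "turn": the turn about the tool's z as a fraction of full scale. In form: [{"tx": .., "ty": .., "tz": .., "turn": ..}, ...]. A call has 1 to 5 rows; each row is the pose to reach, as a shift and turn from the pose commanded when the call began, along the tool's axes at that moment; what a row does not reach only later rows make up. Full scale, the value 1, is 0.8 m for a shift and pi/4 rad for a turn. A row lasts 1/10 s, in which the tool goes at most 50 mm and 8.59 degrees, less where a joint would pass 70% of its speed; a pose out of reach is approached as far as the arm can. A call with a number of a shift or a turn outside -1 to 1 is refused whole. A call with a gripper value outside its range is refused whole. "hand" is the opening, from -1 (shut) to 1 (fully open), set as the call begins (left out, the last holds). The fingers move at their own pace and stop on an object; the grip force is fixed at half the most. Time passes only in rows, so rows that repeat a pose let the fingers close. It gives the time, the measured TCP pose, the force, the opening and the grip force at its end, in the units of the state.
- manip.read_state(): the state, without advancing time (a new reading comes with each control period).
- manip.get_image(name): name is "scene" or "top"; returns the picture (480x640x3 uint8, blue, green, red); there is no depth.
- manip.camera_info(name): a dict with "fx", "fy", "cx", "cy" (pixels), "extrinsics" (4x4, takes a point from world to camera coordinates). Camera axes: x right, y down, z forward; pixel columns grow to the right and rows downward; lengths in m; the calibration is good to about 2 mm. A picture is of the moment at which its call begins. camera_info takes no time and is no camera call.
- manip.job_done(): hands the job in; it is judged then, once.
Trained networks look in the newest picture that a camera, given by its name, has taken for a name from the list of things; names that differ only in an ending like _2 or _b are one class to them, and where a whole thing is asked for, a point or a joint stands for the part that bears it (a point fixed in the world has none). Each returns a list of dicts, best first, with "confidence" (0 to 1); they miss things now and then, are a little off and sometimes report something else, mostly with a low value. They report only what shows in the picture. A call takes as long as a camera call. They do not tell look-alikes from the thing itself.
- manip.boxes_of(label, camera): "xy" ([column, row] in pixels, amid what is visible of it).
- manip.pinpoint(label, camera): "xy" ([column, row] in pixels: a listed point, or the origin of a listed thing).
The state is a dict: "t": time; "q": joint angles; "joint_vel": joint speeds; "effort": joint torques, N m; "ee_pos": TCP position; "eef_rot": TCP orientation; "ft_force": force on the tool from outside, world axes, zero at the start; "wrist_torque": the same for the moment, N m; "grip_width": finger opening in m; "gripper_force": force on a finger pad.
Only numpy, scipy, OpenCV 4.12 (cv2) and the standard library are available. Lean on these libraries where they do the work, as an engineer would, in place of code of your own. Each camera call takes 0.05 s, during which the arm holds its last target. There are 200 camera calls.

## Working session

There is one attempt and no reset: what is moved stays moved. The work goes in short steps, Python scripts to look and compute and a tool call to move; the robot and the scene stay as the last step left them, time stands still between calls to the robot, and variables do not carry over. Pictures are saved under pics/ and viewed, at most 14 in all, crops included, and the job is handed in when it is done.

Besides the shell and the picture viewer there is one more tool, called after "Call:" by a JSON object that holds its "method" and its "body". send_rows: Moves the arm, as the interface text tells. Its arguments: {"type":"object","properties":{"deltas":{"type":"array"},"hand":{"type":"number"}},"required":["deltas"]}

```bash
mkdir -p pics; ls; python3 - <<'E'
from plant import manip
import cv2
for c in("top","scene"):
    cv2.imwrite(f"pics/{c}0.png",manip.get_image(c)); i=manip.camera_info(c); print(c,i)
for l in["jar_ivory","jar_tan","jar_brown","jar_black","cork_1","ring_dish","hair_pick"]:
    print(l,[(([round(v) for v in d["xy"]]),round(d["confidence"],2)) for d in manip.pinpoint(l,"top")])
s=manip.read_state();print(s["t"],s["ee_pos"],s["eef_rot"],s["grip_width"])
E
```

```text
pics
top {'fx': 551.4846945324487, 'fy': 551.4846945324487, 'cx': 318.7589549363288, 'cy': 243.4429757288569, 'extrinsics': array([[ 1.92377672e-03, -9.99762502e-01, -2.17080329e-02,
         1.19020199e-02],
       [-9.92530167e-01,  7.39088759e-04, -1.21997219e-01,
         5.51795177e-01],
       [ 1.21984289e-01,  2.17805730e-02, -9.92293021e-01,
         9.46268585e-01],
       [ 0.00000000e+00,  0.00000000e+00,  0.00000000e+00,
         1.00000000e+00]])}
scene {'fx': 444.1555686697422, 'fy': 444.1555686697422, 'cx': 322.7703170053474, 'cy': 241.26444337247088, 'extrinsics': array([[ 0.30258674,  0.95298334, -0.01624891, -0.14537044],
       [ 0.79673971, -0.26226018, -0.54444967, -0.40722791],
       [-0.5231129 ,  0.1517971 , -0.83863611,  1.31398626],
       [ 0.        ,  0.        ,  0.        ,  1.        ]])}
jar_ivory [([397, 312], 0.58)]
jar_tan [([268, 304], 0.71)]
jar_brown [([181, 322], 0.96), ([134, 296], 0.9), ([190, 267], 0.89), ([324, 194], 0.32)]
jar_black [([478, 321], 0.87), ([527, 296], 0.62)]
cork_1 [([324, 193], 0.73), ([374, 199], 0.63), ([276, 190], 0.57), ([229, 195], 0.56)]
ring_dish [([446, 202], 0.92), ([478, 321], 0.5)]
hair_pick [([154, 189], 0.77), ([476, 322], 0.72), ([399, 310], 0.46)]
0.45 [ 0.20740482 -0.61597755  0.22736215] [-3.10007438e+00 -5.07910358e-01  8.27525691e-05] 0.09404120286857943
```

View pics/top0.png

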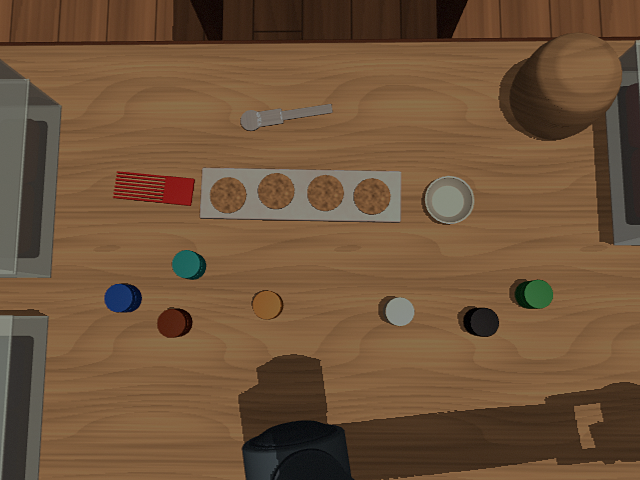

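View pics/scene0.png

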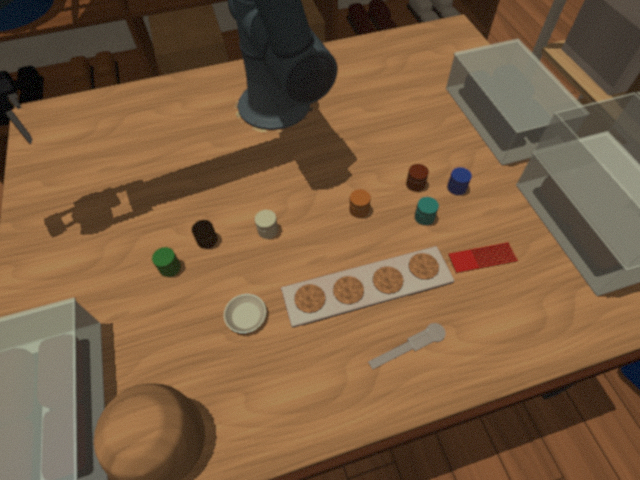

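The top view shows four jars and three look-alikes.

- **Jars:** ivory (400,311), tan (267,305), brown (174,322) and black (481,322).
- **Look-alikes:** blue (123,298) and turquoise (188,265) resemble the brown jar, and green (536,294) resembles the black one.
- **Row:** the corks are at columns 229, 276, 325 and 372. The dish is at the right (-y) end and the pick at the left (+y) end.

So ivory goes to cork_4, tan to cork_3, brown to cork_2 and black to cork_1. Next I'll confirm with a crop and measure.

```bash
cat > h.py <<'E'
import numpy as np, cv2
from plant import manip
from scipy.optimize import minimize
from scipy.spatial.transform import Rotation as R
a=np.linspace(0,2*np.pi,60)
def proj(P,c):
    i=manip.camera_info(c);E=i["extrinsics"];p=np.atleast_2d(P)@E[:3,:3].T+E[:3,3]
    return np.c_[i["fx"]*p[:,0]/p[:,2]+i["cx"],i["fy"]*p[:,1]/p[:,2]+i["cy"]]
def unproj(uv,z,c):
    i=manip.camera_info(c);E=i["extrinsics"];d=E[:3,:3].T@[(uv[0]-i["cx"])/i["fx"],(uv[1]-i["cy"])/i["fy"],1];o=-E[:3,:3].T@E[:3,3]
    return (o+d*(z-o[2])/d[2])[:2]
def sil(xy,r,z0,z1,c):
    P=np.vstack([np.c_[xy[0]+r*np.cos(a),xy[1]+r*np.sin(a),0*a+z] for z in(z0,z1)])
    return cv2.convexHull(proj(P,c).astype(np.float32))
def fit(img,uv,r,z0,z1,c,maskf):
    "pose whose projected silhouette best separates the mask (IoU)"
    S=4;x0=unproj(uv,(z0+z1)/2,c);u,v=(int(round(t)) for t in proj([*x0,(z0+z1)/2],c)[0]);w=28
    crop=cv2.resize(img[v-w:v+w,u-w:u+w],None,fx=S,fy=S,interpolation=cv2.INTER_CUBIC)
    m=maskf(crop).astype(np.uint8)
    def model(xy):
        h=(sil(xy,r,z0,z1,c)-[u-w,v-w]+.5)*S-.5
        return cv2.fillPoly(np.zeros_like(m),[np.round(h*16).astype(np.int32)],1,shift=4)
    f=lambda p:-(lambda g:(g&m).sum()/max(1,(g|m).sum()))(model(x0+p/1000))
    b=min((minimize(f,s,method="Nelder-Mead",options=dict(initial_simplex=np.array([s,s+[4,0],s+[0,4]]))) for s in np.array([[0,0],[-6,0],[6,0],[0,6.]])),key=lambda q:q.fun)
    xy=x0+b.x/1000
    vis=crop.copy();cv2.drawContours(vis,cv2.findContours(model(xy),0,2)[0],-1,(0,255,0),1);cv2.drawContours(vis,cv2.findContours(m,0,2)[0],-1,(255,0,255),1)
    return xy,-b.fun,vis
hsv=lambda i:cv2.split(cv2.cvtColor(i,cv2.COLOR_BGR2HSV))
M=dict(ivory=lambda i:(hsv(i)[1]<75)&(hsv(i)[2]>45),
 tan=lambda i:(hsv(i)[1]>165)&(hsv(i)[2]>70),
 brown=lambda i:(hsv(i)[1]>185)&((hsv(i)[0]<8)|(hsv(i)[0]>170)),
 black=lambda i:(i.max(2).astype(int)-i.min(2)<16)&(i.max(2)<60))
E
python3 - <<'E'
from h import *
J={"top":dict(ivory=(400,311),tan=(267,305),brown=(174,322),black=(481,322)),"scene":dict(ivory=(266,224),tan=(360,204),brown=(417,178),black=(205,234))}
rows=[]
for c in J:
    im=cv2.imread(f"pics/{c}0.png");V=[]
    for n,uv in J[c].items():
        xy,s,v=fit(im,uv,.025,0,.052,c,M[n]);V.append(cv2.resize(v,(200,200)));print(c,n,xy.round(4),round(s,3))
    rows.append(np.hstack(V))
im=cv2.imread("pics/top0.png");V=[]
t=im[180:181,:];
for uv in((229,195),(276,190),(325,193),(372,196)):
    xy,s,v=fit(im,uv,.034,.012,.016,"top",lambda i:(hsv(i)[1]>70));V.append(cv2.resize(v,(200,200)));print("cork",xy.round(4),round(s,3))
rows.append(np.hstack(V))
cv2.imwrite("pics/fit.png",cv2.resize(np.vstack(rows),(800,600)))
print(R.from_rotvec(manip.read_state()["eef_rot"]).as_matrix().round(4))
for n,uv,z in(("dish",(449,200),.01),("pick",(154,189),0),("teal",(188,265),.05),("blue",(121,298),.05),("green",(538,294),.05)):print(n,unproj(uv,z,"top").round(3))
E
```

```text
top ivory [ 0.433 -0.127] 0.881
top tan [0.4439 0.1026] 0.675
top brown [0.4117 0.265 ] 0.3
top black [ 0.4153 -0.2705] 0.916
scene ivory [ 0.4214 -0.123 ] 0.502
scene tan [0.4471 0.1049] 0.773
scene brown [0.4127 0.2779] 0.023
scene black [ 0.4161 -0.2642] 0.113
cork [0.6445 0.1806] 0.745Traceback (most recent call last):
  File "<stdin>", line 12, in <module>
  File "h.py", line 24, in fit
    b=min((minimize(f,s,method="Nelder-Mead",options=dict(initial_simplex=np.array([s,s+[4,0],s+[0,4]]))) for s in np.array([[0,0],[-6,0],[6,0],[0,6.]])),key=lambda q:q.fun)
  File "h.py", line 24, in <genexpr>
    b=min((minimize(f,s,method="Nelder-Mead",options=dict(initial_simplex=np.array([s,s+[4,0],s+[0,4]]))) for s in np.array([[0,0],[-6,0],[6,0],[0,6.]])),key=lambda q:q.fun)
           ~~~~~~~~^^^^^^^^^^^^^^^^^^^^^^^^^^^^^^^^^^^^^^^^^^^^^^^^^^^^^^^^^^^^^^^^^^^^^^^^^^^^^^^^^^^^^^
    res = _minimize_neldermead(fun, x0, args, callback, bounds=bounds,
                               **options)
    fsim[j] = func(sim[j])
              ~~~~^^^^^^^^
    fx = function(np.copy(x), *(wrapper_args + args))
  File "h.py", line 23, in <lambda>
    f=lambda p:-(lambda g:(g&m).sum()/max(1,(g|m).sum()))(model(x0+p/1000))
                                                          ~~~~~^^^^^^^^^^^
  File "h.py", line 21, in model
    h=(sil(xy,r,z0,z1,c)-[u-w,v-w]+.5)*S-.5
       ~~~^^^^^^^^^^^^^^
  File "h.py", line 14, in sil
    return cv2.convexHull(proj(P,c).astype(np.float32))
                          ~~~~^^^^^
  File "h.py", line 7, in proj
    i=manip.camera_info(c);E=i["extrinsics"];p=np.atleast_2d(P)@E[:3,:3].T+E[:3,3]
ValueError: time passes only in moves, steps and waits
```

```bash
cat > h.py <<'E'
import numpy as np, cv2, os, pickle
from plant import manip
from scipy.optimize import minimize
from scipy.ndimage import map_coordinates
from scipy.spatial.transform import Rotation as R
a=np.linspace(0,2*np.pi,90,endpoint=False)
if not os.path.exists("cam.pkl"): pickle.dump({c:manip.camera_info(c) for c in("top","scene")},open("cam.pkl","wb"))
CAM=pickle.load(open("cam.pkl","rb"))
def proj(P,c):
    i=CAM[c];E=i["extrinsics"];p=np.atleast_2d(P)@E[:3,:3].T+E[:3,3]
    return np.c_[i["fx"]*p[:,0]/p[:,2]+i["cx"],i["fy"]*p[:,1]/p[:,2]+i["cy"]]
def unproj(uv,z,c):
    i=CAM[c];E=i["extrinsics"];d=E[:3,:3].T@[(uv[0]-i["cx"])/i["fx"],(uv[1]-i["cy"])/i["fy"],1];o=-E[:3,:3].T@E[:3,3]
    return (o+d*(z-o[2])/d[2])[:2]
circ=lambda xy,r,z,c:proj(np.c_[xy[0]+r*np.cos(a),xy[1]+r*np.sin(a),0*a+z],c)
def fit(img,uv,r,z,c,rng=8):
    "xy of the disc (radius r, height z) whose projected rim has the strongest colour step inside/outside"
    g=cv2.GaussianBlur(img,(0,0),.7).astype(float);x0=unproj(uv,z,c)
    sm=lambda P:np.stack([map_coordinates(g[...,k],[P[:,1],P[:,0]],order=1) for k in range(3)],1)
    f=lambda p:-np.minimum(np.linalg.norm(sm(circ(x0+p/1000,r-.0018,z,c))-sm(circ(x0+p/1000,r+.0018,z,c)),axis=1),60).mean()
    G=[np.array([i,j],float) for i in range(-rng,rng+1,2) for j in range(-rng,rng+1,2)]
    b=minimize(f,min(G,key=f),method="Nelder-Mead",options=dict(initial_simplex=min(G,key=f)+np.array([[0,0],[1.5,0],[0,1.5]])))
    xy=x0+b.x/1000;S=8;w=14 if r<.03 else 25
    u,v=(int(t) for t in proj([*xy,z],c)[0]);w=25
    vis=cv2.resize(img[v-w:v+w,u-w:u+w],(200,200),interpolation=cv2.INTER_CUBIC)
    cv2.polylines(vis,[np.int32((circ(xy,r,z,c)-[u-w,v-w]+.5)*4)],True,(0,255,0),1)
    return xy,-b.fun,vis
E
cat > m.py <<'E'
from h import *
J={"top":dict(ivory=(400,311),tan=(267,305),brown=(171,322),black=(483,322)),"scene":dict(ivory=(265,217),tan=(360,198),brown=(417,172),black=(204,229))}
rows=[]
for c in J:
    im=cv2.imread(f"pics/{c}0.png");V=[]
    for n,uv in J[c].items():
        xy,s,v=fit(im,uv,.025,.052,c);V.append(v);print(c,n,xy.round(4),round(s,1))
    rows.append(np.hstack(V))
for c,L in(("top",((229,195),(276,190),(325,193),(372,196))),("scene",((424,266),(388,280),(348,290),(310,298)))):
    im=cv2.imread(f"pics/{c}0.png");V=[]
    for uv in L:
        xy,s,v=fit(im,uv,.034,.016,c);V.append(v);print(c,"cork",xy.round(4),round(s,1))
    rows.append(np.hstack(V))
cv2.imwrite("pics/fit.png",cv2.resize(np.vstack(rows),(600,600)))
for n,uv,z in(("dish",(449,200),.01),("pick",(154,189),0),("teal",(188,265),.05),("blue",(121,298),.05),("green",(538,294),.05)):print(n,unproj(uv,z,"top").round(3))
print(R.from_rotvec(manip.read_state()["eef_rot"]).as_matrix().round(4))
E
python3 m.py
```

```text
top ivory [ 0.4322 -0.1266] 60.0
top tan [0.4432 0.0993] 40.3
top brown [0.4124 0.2671] 54.0
top black [ 0.4149 -0.2715] 54.0
scene ivory [ 0.4376 -0.1254] 40.5
scene tan [0.4491 0.1032] 24.3
scene brown [0.4178 0.267 ] 39.0
scene black [ 0.4202 -0.2679] 43.9
top cork [0.644  0.1803] 60.0
top cork [0.652  0.0919] 60.0
top cork [0.6479 0.0015] 59.9
top cork [ 0.6414 -0.0831] 60.0
scene cork [0.6504 0.1807] 49.1
scene cork [0.6579 0.0925] 49.9
scene cork [0.6543 0.0025] 49.5
scene cork [ 0.6474 -0.0825] 51.6
dish [ 0.635 -0.225]
pick [0.659 0.322]
teal [0.512 0.241]
blue [0.454 0.356]
green [ 0.462 -0.364]
[[ 9.477e-01  3.191e-01 -1.000e-04]
 [ 3.191e-01 -9.477e-01  2.000e-04]
 [-0.000e+00 -2.000e-04 -1.000e+00]]
```

View pics/fit.png

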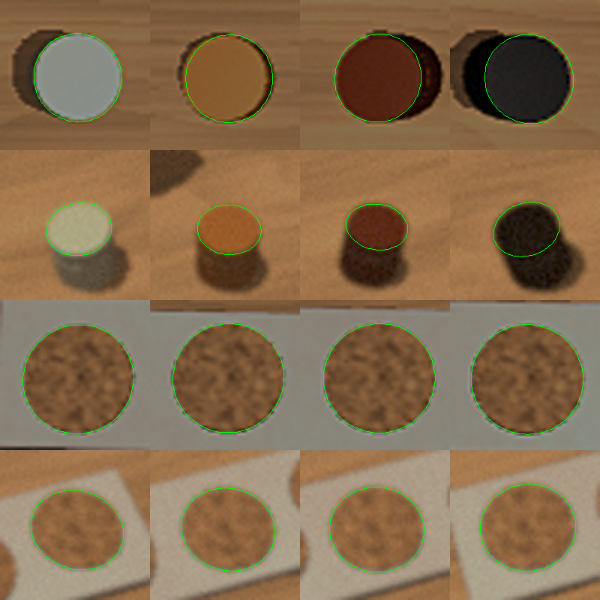

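The fits are good, and the enlarged crops confirm the ivory, tan, brown and black jars. The two cameras differ by a steady 6 mm in x, so I'll use the mean. I'll close the fingers along world y, where the cameras agree.

Call:
{"method": "send_rows", "body": {"deltas": [{"tx": 0.17,"ty": -0.18,"tz": 0,"turn": 0.414},{"tx": 0.17,"ty": -0.18,"tz": 0,"turn": 0.414},{"tx": 0.17,"ty": -0.18,"tz": 0,"turn": 0.414},{"tx": 0.17,"ty": -0.18,"tz": 0,"turn": 0.414},{"tx": 0.17,"ty": -0.18,"tz": 0,"turn": 0.414}], "hand": 0.5}}

```text
t: 0.95
ee_pos: [0.2921, -0.4319, 0.2271]
eef_rot: [-3.14, -0.007, -0.001]
ft_force: [-0.2, -0.1, -0.1]
grip_width: 0.0708
gripper_force: 0.0
```

Call:
{"method": "send_rows", "body": {"deltas": [{"tx": 0.115,"ty": -0.25},{"tx": 0.115,"ty": -0.25},{"tx": 0.115,"ty": -0.25},{"tx": 0.115,"ty": -0.25},{"tx": 0.115,"ty": -0.25}]}}

```text
schema error: expected keys tx, ty, tz, turn
```

```bash
cat > g.py <<'E'
import sys
from h import *
s=manip.read_state();M=R.from_rotvec(s["eef_rot"]).as_matrix()
d=np.array([float(v) for v in sys.argv[1:4]])-s["ee_pos"]
x=M[:,0];print("t",s["t"],"pos",s["ee_pos"].round(4),"f",s["ft_force"].round(1),"w",round(s["grip_width"],4),"gf",round(s["gripper_force"],1))
print("tx ty tz",(M.T@d/.8).round(4),"turn to 0:",round(np.arctan2(x[1],x[0])/(np.pi/4),4),"rows",np.linalg.norm(d)/.05)
E
python3 g.py .435 -.126 .1
```

```text
t 0.95 pos [ 0.2921 -0.4319  0.2271] f [-0.2 -0.1 -0.1] w 0.0708 gf 0.0
tx ty tz [ 0.1802 -0.3813  0.1596] turn to 0: 0.0056 rows 7.215139342777442
```

Call:
{"method": "send_rows", "body": {"deltas": [{"tx": 0.115,"ty": -0.245,"tz": 0,"turn": 0.005},{"tx": 0.115,"ty": -0.245,"tz": 0,"turn": 0.005},{"tx": 0.115,"ty": -0.245,"tz": 0,"turn": 0.005},{"tx": 0.115,"ty": -0.245,"tz": 0,"turn": 0.005},{"tx": 0.115,"ty": -0.245,"tz": 0,"turn": 0.005}]}}

```text
t: 1.45
ee_pos: [0.3835, -0.2376, 0.2277]
eef_rot: [3.142, -0.002, 0.001]
ft_force: [-0.1, -0.8, -0.5]
grip_width: 0.0705
gripper_force: 0.0
```

```bash
python3 g.py .435 -.126 .1
```

```text
t 1.45 pos [ 0.3835 -0.2376  0.2277] f [-0.1 -0.8 -0.5] w 0.0705 gf 0.0
tx ty tz [ 0.0641 -0.1396  0.1597] turn to 0: -0.0014 rows 3.5454884025031066
```

Call:
{"method": "send_rows", "body": {"deltas": [{"tx": 0.064,"ty": -0.138,"tz": 0.1,"turn": 0},{"tx": 0.064,"ty": -0.138,"tz": 0.14,"turn": 0},{"tx": 0.064,"ty": -0.138,"tz": 0.16,"turn": 0},{"tx": 0.064,"ty": -0.138,"tz": 0.16,"turn": 0},{"tx": 0.064,"ty": -0.138,"tz": 0.16,"turn": 0}]}}

```text
t: 1.95
ee_pos: [0.4322, -0.1277, 0.0962]
eef_rot: [-3.138, 0.003, 0.01]
ft_force: [-0.2, -0.3, -0.9]
grip_width: 0.0706
gripper_force: 0.0
```

```bash
python3 g.py .435 -.126 .031; python3 - <<'E'
from h import *
im=np.hstack([cv2.resize(manip.get_image("top")[230:390,300:500],(400,320)),cv2.resize(manip.get_image("scene")[130:290,180:380],(400,320))])
cv2.imwrite("pics/pre1.png",im)
E
```

```text
t 1.95 pos [ 0.4322 -0.1277  0.0962] f [-0.2 -0.3 -0.9] w 0.0706 gf 0.0
tx ty tz [ 0.004  -0.0019  0.0814] turn to 0: -0.002 rows 1.3047367703545945
```

View pics/pre1.png

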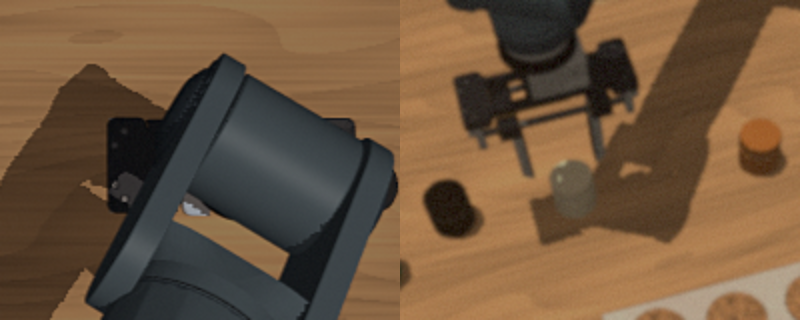

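The scene crop shows the fingers straddling the ivory jar (about (573,185) in the crop). I'll descend and grip.

Call:
{"method": "send_rows", "body": {"deltas": [{"tx": 0.003,"ty": -0.002,"tz": 0.0,"turn": 0},{"tx": 0.003,"ty": -0.002,"tz": 0.03,"turn": 0},{"tx": 0.003,"ty": -0.002,"tz": 0.06,"turn": 0},{"tx": 0.003,"ty": -0.002,"tz": 0.083,"turn": 0},{"tx": 0.003,"ty": -0.002,"tz": 0.083,"turn": 0}]}}

```text
t: 2.55
ee_pos: [0.4359, -0.1291, 0.0326]
eef_rot: [-3.141, 0.009, 0.002]
ft_force: [-0.9, -0.1, -0.3]
grip_width: 0.0703
gripper_force: 0.0
```

```bash
python3 g.py .435 -.126 .031
```

```text
t 2.55 pos [ 0.4359 -0.1291  0.0326] f [-0.9 -0.1 -0.3] w 0.0703 gf 0.0
tx ty tz [-0.0011 -0.0038  0.0019] turn to 0: -0.0075 rows 0.07082432690077192
```

Call:
{"method": "send_rows", "body": {"deltas": [{"tx": 0,"ty": -0.002,"tz": 0.001,"turn": -0.006},{"tx": 0,"ty": -0.002,"tz": 0.001,"turn": -0.006},{"tx": 0,"ty": -0.002,"tz": 0.001,"turn": -0.006}]}}

```text
t: 2.85
ee_pos: [0.4376, -0.1275, 0.0337]
eef_rot: [3.14, 0.0, 0.004]
ft_force: [0.8, -0.3, 0.5]
grip_width: 0.0705
gripper_force: 0.0
```

```bash
python3 g.py .435 -.126 .031; python3 g.py .435 -.126 .031|head -1
```

```text
t 2.85 pos [ 0.4376 -0.1275  0.0337] f [ 0.8 -0.3  0.5] w 0.0705 gf 0.0
tx ty tz [-0.0032 -0.0019  0.0033] turn to 0: 0.0004 rows 0.08001584591560781
t 2.85 pos [ 0.4376 -0.1275  0.0337] f [ 0.8 -0.3  0.5] w 0.0705 gf 0.0
```

Call:
{"method": "send_rows", "body": {"deltas": [{"tx": 0,"ty": 0,"tz": 0,"turn": 0},{"tx": 0,"ty": 0,"tz": 0,"turn": 0},{"tx": 0,"ty": 0,"tz": 0,"turn": 0},{"tx": 0,"ty": 0,"tz": 0,"turn": 0},{"tx": 0,"ty": 0,"tz": 0,"turn": 0}], "hand": -1}}

```text
t: 3.35
ee_pos: [0.4366, -0.1267, 0.0325]
eef_rot: [-3.141, -0.001, -0.0]
ft_force: [-0.3, 0.7, 3.7]
grip_width: 0.0495
gripper_force: 30.0
```

```bash
python3 g.py .435 -.126 .031
```

```text
t 3.35 pos [ 0.4366 -0.1267  0.0325] f [-0.3  0.7  3.7] w 0.0495 gf 30.0
tx ty tz [-0.002  -0.0009  0.0018] turn to 0: 0.0005 rows 0.046038848830905615
```

Call:
{"method": "send_rows", "body": {"deltas": [{"tx": 0,"ty": 0,"tz": -0.03,"turn": 0},{"tx": 0,"ty": 0,"tz": -0.08,"turn": 0},{"tx": 0.04,"ty": -0.01,"tz": -0.08,"turn": 0},{"tx": 0.09,"ty": -0.02,"tz": -0.08,"turn": 0},{"tx": 0.14,"ty": -0.03,"tz": -0.08,"turn": 0}]}}

```text
t: 3.85
ee_pos: [0.5495, -0.1025, 0.0964]
eef_rot: [3.141, 0.0, 0.001]
ft_force: [0.1, -0.2, -1.1]
grip_width: 0.0498
gripper_force: 30.0
```

Call:
{"method": "send_rows", "body": {"deltas": [{"tx": 0.05,"ty": -0.014,"tz": 0,"turn": 0},{"tx": 0.09,"ty": -0.0246,"tz": 0,"turn": 0},{"tx": 0.122,"ty": -0.0246,"tz": 0,"turn": 0},{"tx": 0.122,"ty": -0.0246,"tz": 0,"turn": 0},{"tx": 0.122,"ty": -0.0246,"tz": 0,"turn": 0}]}}

```text
t: 4.35
ee_pos: [0.6454, -0.0828, 0.0951]
eef_rot: [-3.141, -0.001, 0.003]
ft_force: [-0.4, -0.1, -1.5]
grip_width: 0.0493
gripper_force: 30.0
```

```bash
python3 g.py .646 -.083 .0495; python3 - <<'E'
from h import *
im=np.hstack([cv2.resize(manip.get_image("top")[120:280,300:500],(400,320)),cv2.resize(manip.get_image("scene")[190:350,240:440],(400,320))])
cv2.imwrite("pics/pl1.png",im)
E
```

```text
t 4.35 pos [ 0.6454 -0.0828  0.0951] f [-0.4 -0.1 -1.5] w 0.0493 gf 30.0
tx ty tz [0.0009 0.0002 0.0569] turn to 0: 0.001 rows 0.9112935773096633
```

View pics/pl1.png

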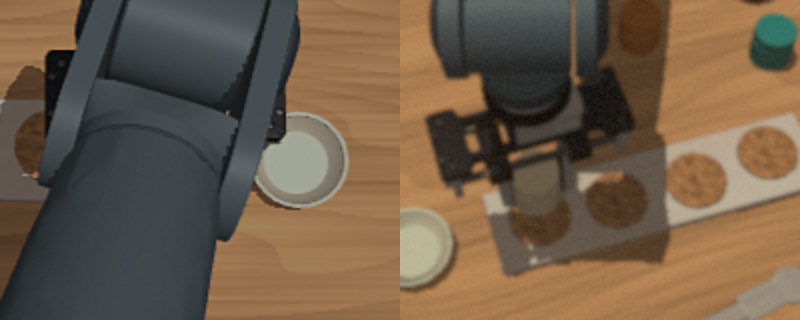

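The jar hangs over cork_4, around (537,215) in the scene crop. I'll lower it gently.

Call:
{"method": "send_rows", "body": {"deltas": [{"tx": 0.0004,"ty": 0,"tz": 0.025,"turn": 0},{"tx": 0.0004,"ty": 0,"tz": 0.044,"turn": 0},{"tx": 0.0004,"ty": 0,"tz": 0.052,"turn": 0},{"tx": 0.0004,"ty": 0,"tz": 0.055,"turn": 0},{"tx": 0.0004,"ty": 0,"tz": 0.055,"turn": 0}]}}

```text
t: 4.95
ee_pos: [0.6462, -0.0831, 0.0521]
eef_rot: [-3.141, -0.001, 0.001]
ft_force: [0.1, -0.8, -1.4]
grip_width: 0.0495
gripper_force: 30.0
```

```bash
python3 g.py .646 -.083 .0485
```

```text
t 4.95 pos [ 0.6462 -0.0831  0.0521] f [ 0.1 -0.8 -1.4] w 0.0495 gf 30.0
tx ty tz [-0.0002 -0.0001  0.0045] turn to 0: 0.0005 rows 0.07174322581393013
```

Call:
{"method": "send_rows", "body": {"deltas": [{"tx": 0,"ty": 0,"tz": 0.002,"turn": 0},{"tx": 0,"ty": 0,"tz": 0.003,"turn": 0},{"tx": 0,"ty": 0,"tz": 0.004,"turn": 0},{"tx": 0,"ty": 0,"tz": 0.004,"turn": 0}]}}

```text
t: 5.35
ee_pos: [0.6465, -0.083, 0.0492]
eef_rot: [3.142, 0.001, 0.0]
ft_force: [0.5, -0.3, -1.5]
grip_width: 0.0497
gripper_force: 30.0
```

Call:
{"method": "send_rows", "body": {"deltas": [{"tx": 0,"ty": 0,"tz": 0.0006,"turn": 0},{"tx": 0,"ty": 0,"tz": 0.0006,"turn": 0}]}}

```text
t: 5.55
ee_pos: [0.6464, -0.083, 0.0486]
eef_rot: [-3.142, -0.001, 0.0]
ft_force: [1.4, 0.4, -1.2]
grip_width: 0.0495
gripper_force: 30.0
```

Call:
{"method": "send_rows", "body": {"deltas": [{"tx": 0,"ty": 0,"tz": 0.0007,"turn": 0},{"tx": 0,"ty": 0,"tz": 0.0007,"turn": 0}]}}

```text
t: 5.75
ee_pos: [0.6466, -0.083, 0.0485]
eef_rot: [-3.142, -0.001, -0.0]
ft_force: [-1.9, -0.5, 1.6]
grip_width: 0.05
gripper_force: 30.0
```

Contact made, so I'll release and rise.

Call:
{"method": "send_rows", "body": {"deltas": [{"tx": 0,"ty": 0,"tz": 0,"turn": 0},{"tx": 0,"ty": 0,"tz": 0,"turn": 0},{"tx": 0,"ty": 0,"tz": 0,"turn": 0},{"tx": 0,"ty": 0,"tz": -0.02,"turn": 0},{"tx": 0,"ty": 0,"tz": -0.06,"turn": 0}], "hand": 0.4}}

```text
t: 6.25
ee_pos: [0.6445, -0.0825, 0.0945]
eef_rot: [-3.14, -0.001, 0.008]
ft_force: [0.3, -0.8, 0.2]
grip_width: 0.0654
gripper_force: 0.0
```

Call:
{"method": "send_rows", "body": {"deltas": [{"tx": 0,"ty": 0,"tz": -0.05,"turn": 0},{"tx": -0.05,"ty": -0.04,"tz": -0.05,"turn": 0},{"tx": -0.1,"ty": -0.08,"tz": -0.05,"turn": 0},{"tx": -0.14,"ty": -0.12,"tz": -0.05,"turn": 0},{"tx": -0.18,"ty": -0.16,"tz": -0.05,"turn": 0}], "hand": 0.5}}

```text
t: 6.75
ee_pos: [0.5012, 0.0459, 0.1372]
eef_rot: [3.142, -0.0, 0.003]
ft_force: [0.6, 0.4, 0.8]
grip_width: 0.0703
gripper_force: 0.0
```

```bash
python3 g.py .446 .1018 .1; python3 - <<'E'
from h import *
t=manip.get_image("top");s=manip.get_image("scene")
cv2.imwrite("pics/t1.png",t);cv2.imwrite("pics/s1.png",s)
j=proj([.6445,-.083,.068],"top")[0];k=proj([.648,-.083,.068],"scene")[0]
A=fit(t,j,.025,.068,"top");B=fit(s,k,.025,.068,"scene");print(A[:2],B[:2])
cv2.imwrite("pics/c1.png",np.hstack([A[2],B[2]]))
E
```

```text
t 6.75 pos [0.5012 0.0459 0.1372] f [0.6 0.4 0.8] w 0.0703 gf 0.0
tx ty tz [-0.069  -0.0699  0.0464] turn to 0: -0.0002 rows 1.738178111371476
(array([ 0.64291142, -0.0832656 ]), np.float64(38.59067640515726)) (array([ 0.64716149, -0.08374161]), np.float64(37.73016100765722))
```

View pics/c1.png

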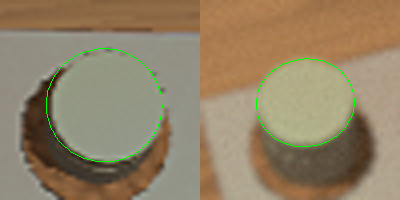

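Ivory is centred within about 1 mm. The tan jar is next.

Call:
{"method": "send_rows", "body": {"deltas": [{"tx": -0.045,"ty": -0.045,"tz": 0,"turn": 0},{"tx": -0.069,"ty": -0.07,"tz": 0,"turn": 0},{"tx": -0.069,"ty": -0.07,"tz": 0.02,"turn": 0},{"tx": -0.069,"ty": -0.07,"tz": 0.046,"turn": 0},{"tx": -0.069,"ty": -0.07,"tz": 0.046,"turn": 0}]}}

```text
t: 7.35
ee_pos: [0.4461, 0.1007, 0.0981]
eef_rot: [3.142, 0.001, -0.005]
ft_force: [-0.7, -0.4, 0.4]
grip_width: 0.0706
gripper_force: 0.0
```

```bash
python3 g.py .446 .1018 .0325
```

```text
t 7.35 pos [0.4461 0.1007 0.0981] f [-0.7 -0.4  0.4] w 0.0706 gf 0.0
tx ty tz [ 0.0001 -0.0013  0.082 ] turn to 0: 0.0005 rows 1.31215948815537
```

Call:
{"method": "send_rows", "body": {"deltas": [{"tx": 0,"ty": -0.001,"tz": 0.03,"turn": 0},{"tx": 0,"ty": -0.001,"tz": 0.06,"turn": 0},{"tx": 0,"ty": -0.001,"tz": 0.082,"turn": 0},{"tx": 0,"ty": -0.001,"tz": 0.082,"turn": 0},{"tx": 0,"ty": -0.001,"tz": 0.082,"turn": 0}]}}

```text
t: 7.85
ee_pos: [0.4483, 0.1014, 0.0348]
eef_rot: [3.142, -0.0, 0.002]
ft_force: [0.0, -0.1, 0.3]
grip_width: 0.0705
gripper_force: 0.0
```

Call:
{"method": "send_rows", "body": {"deltas": [{"tx": 0,"ty": 0,"tz": 0,"turn": 0},{"tx": 0,"ty": 0,"tz": 0,"turn": 0},{"tx": 0,"ty": 0,"tz": 0,"turn": 0},{"tx": 0,"ty": 0,"tz": 0,"turn": 0},{"tx": 0,"ty": 0,"tz": 0,"turn": 0}], "hand": -1}}

```text
t: 8.35
ee_pos: [0.448, 0.1018, 0.0346]
eef_rot: [-3.141, -0.001, -0.003]
ft_force: [-1.1, 0.4, 5.7]
grip_width: 0.0496
gripper_force: 30.0
```

```bash
python3 g.py .651 .002 .0325
```

```text
t 8.35 pos [0.448  0.1018 0.0346] f [-1.1  0.4  5.7] w 0.0496 gf 30.0
tx ty tz [0.2537 0.1248 0.003 ] turn to 0: 0.0004 rows 4.524525526108344
```

Call:
{"method": "send_rows", "body": {"deltas": [{"tx": 0,"ty": 0,"tz": -0.03,"turn": 0},{"tx": 0,"ty": 0,"tz": -0.08,"turn": 0},{"tx": 0.04,"ty": 0.02,"tz": -0.08,"turn": 0},{"tx": 0.09,"ty": 0.045,"tz": -0.08,"turn": 0},{"tx": 0.14,"ty": 0.07,"tz": -0.08,"turn": 0}]}}

```text
t: 8.85
ee_pos: [0.56, 0.0452, 0.0978]
eef_rot: [3.141, 0.002, 0.0]
ft_force: [0.6, -0.4, -0.9]
grip_width: 0.0495
gripper_force: 30.0
```

Call:
{"method": "send_rows", "body": {"deltas": [{"tx": 0.05,"ty": 0.025,"tz": 0,"turn": 0},{"tx": 0.09,"ty": 0.045,"tz": 0,"turn": 0},{"tx": 0.116,"ty": 0.0548,"tz": 0,"turn": 0},{"tx": 0.116,"ty": 0.0548,"tz": 0,"turn": 0},{"tx": 0.116,"ty": 0.0548,"tz": 0,"turn": 0}]}}

```text
t: 9.35
ee_pos: [0.6509, 0.0021, 0.0965]
eef_rot: [-3.141, -0.001, 0.004]
ft_force: [-0.7, 0.2, -1.5]
grip_width: 0.0496
gripper_force: 30.0
```

```bash
python3 g.py .653 .002 .0506
```

```text
t 9.35 pos [0.6509 0.0021 0.0965] f [-0.7  0.2 -1.5] w 0.0496 gf 30.0
tx ty tz [0.0027 0.0001 0.0574] turn to 0: 0.0005 rows 0.919250618536546
```

Call:
{"method": "send_rows", "body": {"deltas": [{"tx": 0.001,"ty": 0,"tz": 0.025,"turn": 0},{"tx": 0.001,"ty": 0,"tz": 0.044,"turn": 0},{"tx": 0.001,"ty": 0,"tz": 0.052,"turn": 0},{"tx": 0.001,"ty": 0,"tz": 0.055,"turn": 0},{"tx": 0.001,"ty": 0,"tz": 0.0565,"turn": 0}]}}

```text
t: 9.85
ee_pos: [0.6526, 0.0021, 0.0524]
eef_rot: [-3.142, -0.001, 0.0]
ft_force: [0.2, 0.3, -1.9]
grip_width: 0.0495
gripper_force: 30.0
```

Call:
{"method": "send_rows", "body": {"deltas": [{"tx": 0,"ty": 0,"tz": 0.001,"turn": 0},{"tx": 0,"ty": 0,"tz": 0.002,"turn": 0},{"tx": 0,"ty": 0,"tz": 0.0025,"turn": 0},{"tx": 0,"ty": 0,"tz": 0.0025,"turn": 0}]}}

```text
t: 10.25
ee_pos: [0.653, 0.0019, 0.0507]
eef_rot: [3.142, 0.001, 0.001]
ft_force: [0.5, -0.7, -1.2]
grip_width: 0.0491
gripper_force: 30.0
```

Call:
{"method": "send_rows", "body": {"deltas": [{"tx": 0,"ty": 0,"tz": 0.0006,"turn": 0},{"tx": 0,"ty": 0,"tz": 0.0006,"turn": 0}]}}

```text
t: 10.45
ee_pos: [0.653, 0.0019, 0.0507]
eef_rot: [3.141, 0.001, 0.0]
ft_force: [-2.5, 0.0, 2.8]
grip_width: 0.0494
gripper_force: 30.0
```

Call:
{"method": "send_rows", "body": {"deltas": [{"tx": 0,"ty": 0,"tz": 0,"turn": 0},{"tx": 0,"ty": 0,"tz": 0,"turn": 0},{"tx": 0,"ty": 0,"tz": 0,"turn": 0},{"tx": 0,"ty": 0,"tz": -0.02,"turn": 0},{"tx": 0,"ty": 0,"tz": -0.06,"turn": 0}], "hand": 0.4}}

```text
t: 10.95
ee_pos: [0.6508, 0.0022, 0.0963]
eef_rot: [-3.141, -0.0, 0.009]
ft_force: [-0.4, -0.8, 0.2]
grip_width: 0.0658
gripper_force: 0.0
```

Call:
{"method": "send_rows", "body": {"deltas": [{"tx": 0,"ty": 0,"tz": -0.05,"turn": 0},{"tx": -0.04,"ty": -0.045,"tz": -0.05,"turn": 0},{"tx": -0.08,"ty": -0.09,"tz": -0.05,"turn": 0},{"tx": -0.12,"ty": -0.135,"tz": -0.05,"turn": 0},{"tx": -0.16,"ty": -0.18,"tz": -0.05,"turn": 0}], "hand": 0.5}}

```text
t: 11.45
ee_pos: [0.5238, 0.147, 0.1393]
eef_rot: [-3.141, 0.0, -0.003]
ft_force: [-0.1, -0.0, 0.7]
grip_width: 0.0703
gripper_force: 0.0
```

```bash
python3 g.py .4151 .267 .1
```

```text
t 11.45 pos [0.5238 0.147  0.1393] f [-0.1 -0.   0.7] w 0.0703 gf 0.0
tx ty tz [-0.1361 -0.15    0.0489] turn to 0: -0.0003 rows 3.3333236079954287
```

Call:
{"method": "send_rows", "body": {"deltas": [{"tx": -0.045,"ty": -0.045,"tz": 0,"turn": 0},{"tx": -0.09,"ty": -0.09,"tz": 0,"turn": 0},{"tx": -0.12,"ty": -0.13,"tz": 0,"turn": 0},{"tx": -0.136,"ty": -0.15,"tz": 0.02,"turn": 0},{"tx": -0.136,"ty": -0.15,"tz": 0.049,"turn": 0}]}}

```text
t: 11.95
ee_pos: [0.4158, 0.2684, 0.101]
eef_rot: [-3.139, -0.007, -0.008]
ft_force: [0.5, -0.1, 0.4]
grip_width: 0.0708
gripper_force: 0.0
```

Call:
{"method": "send_rows", "body": {"deltas": [{"tx": 0,"ty": 0,"tz": 0,"turn": 0},{"tx": 0,"ty": 0,"tz": 0,"turn": 0}]}}

```text
t: 12.15
ee_pos: [0.4163, 0.2658, 0.0996]
eef_rot: [-3.141, -0.0, -0.001]
ft_force: [-0.1, -0.1, 0.2]
grip_width: 0.0705
gripper_force: 0.0
```

```bash
python3 g.py .4151 .267 .0325; python3 - <<'E'
from h import *
im=cv2.resize(manip.get_image("scene")[100:260,320:520],(600,480));cv2.imwrite("pics/pre3.png",im)
E
```

```text
t 12.15 pos [0.4163 0.2658 0.0996] f [-0.1 -0.1  0.2] w 0.0705 gf 0.0
tx ty tz [-0.0015 -0.0015  0.0839] turn to 0: 0.0003 rows 1.3429387721665411
```

View pics/pre3.png

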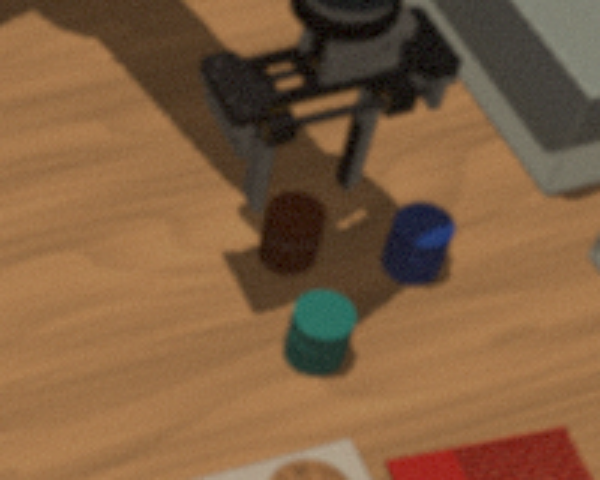

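The fingers are above the brown jar (293,230 in the crop) and clear of the blue and turquoise ones. I'll descend and grip.

Call:
{"method": "send_rows", "body": {"deltas": [{"tx": -0.001,"ty": -0.001,"tz": 0.03,"turn": 0},{"tx": -0.001,"ty": -0.001,"tz": 0.06,"turn": 0},{"tx": -0.001,"ty": -0.001,"tz": 0.083,"turn": 0},{"tx": -0.001,"ty": -0.001,"tz": 0.083,"turn": 0},{"tx": -0.001,"ty": -0.001,"tz": 0.083,"turn": 0}]}}

```text
t: 12.7
ee_pos: [0.4163, 0.2666, 0.0336]
eef_rot: [-3.141, 0.001, -0.002]
ft_force: [0.6, 0.3, 0.5]
grip_width: 0.0703
gripper_force: 0.0
```

Call:
{"method": "send_rows", "body": {"deltas": [{"tx": 0,"ty": 0,"tz": 0,"turn": 0},{"tx": 0,"ty": 0,"tz": 0,"turn": 0},{"tx": 0,"ty": 0,"tz": 0,"turn": 0},{"tx": 0,"ty": 0,"tz": 0,"turn": 0},{"tx": 0,"ty": 0,"tz": 0,"turn": 0}], "hand": -1}}

```text
t: 13.2
ee_pos: [0.4159, 0.2671, 0.0334]
eef_rot: [-3.141, -0.001, -0.003]
ft_force: [0.3, 0.6, 6.7]
grip_width: 0.0499
gripper_force: 30.0
```

```bash
python3 g.py .656 .0922 .0325
```

```text
t 13.2 pos [0.4159 0.2671 0.0334] f [0.3 0.6 6.7] w 0.0499 gf 30.0
tx ty tz [0.3    0.2187 0.0014] turn to 0: 0.0004 rows 5.940312316336165
```

Call:
{"method": "send_rows", "body": {"deltas": [{"tx": 0,"ty": 0,"tz": -0.04,"turn": 0},{"tx": 0,"ty": 0,"tz": -0.09,"turn": 0},{"tx": 0.02,"ty": 0.02,"tz": -0.11,"turn": 0},{"tx": 0.06,"ty": 0.05,"tz": -0.11,"turn": 0},{"tx": 0.1,"ty": 0.08,"tz": -0.11,"turn": 0}]}}

```text
t: 13.7
ee_pos: [0.4956, 0.2021, 0.1207]
eef_rot: [3.141, 0.003, 0.001]
ft_force: [-0.3, 1.0, -1.9]
grip_width: 0.0499
gripper_force: 30.0
```

Call:
{"method": "send_rows", "body": {"deltas": [{"tx": 0.05,"ty": 0.035,"tz": 0,"turn": 0},{"tx": 0.1,"ty": 0.07,"tz": 0,"turn": 0},{"tx": 0.15,"ty": 0.105,"tz": 0,"turn": 0},{"tx": 0.2,"ty": 0.1387,"tz": 0,"turn": 0},{"tx": 0.2,"ty": 0.1387,"tz": 0.01,"turn": 0}]}}

```text
t: 14.2
ee_pos: [0.6595, 0.0877, 0.1129]
eef_rot: [3.14, -0.006, 0.007]
ft_force: [-0.7, -0.3, -2.7]
grip_width: 0.0498
gripper_force: 30.0
```

Call:
{"method": "send_rows", "body": {"deltas": [{"tx": 0,"ty": 0,"tz": 0.02,"turn": 0},{"tx": 0,"ty": 0,"tz": 0.02,"turn": 0}]}}

```text
t: 14.4
ee_pos: [0.6514, 0.0924, 0.0918]
eef_rot: [-3.141, -0.002, 0.013]
ft_force: [-0.6, 0.1, -2.2]
grip_width: 0.0497
gripper_force: 30.0
```

```bash
python3 g.py .656 .0922 .0494
```

```text
t 14.4 pos [0.6514 0.0924 0.0918] f [-0.6  0.1 -2.2] w 0.0497 gf 30.0
tx ty tz [0.0062 0.0003 0.053 ] turn to 0: 0.0013 rows 0.8537382232043336
```

Call:
{"method": "send_rows", "body": {"deltas": [{"tx": 0,"ty": 0,"tz": 0.01,"turn": 0},{"tx": 0,"ty": 0,"tz": 0.025,"turn": 0},{"tx": 0,"ty": 0,"tz": 0.035,"turn": 0},{"tx": 0,"ty": 0,"tz": 0.035,"turn": 0},{"tx": 0,"ty": 0,"tz": 0.035,"turn": 0}]}}

```text
t: 14.9
ee_pos: [0.655, 0.0919, 0.0682]
eef_rot: [3.142, 0.001, -0.0]
ft_force: [-0.2, -0.4, -0.8]
grip_width: 0.0498
gripper_force: 30.0
```

```bash
python3 g.py .656 .0922 .0494
```

```text
t 14.9 pos [0.655  0.0919 0.0682] f [-0.2 -0.4 -0.8] w 0.0498 gf 30.0
tx ty tz [ 0.0013 -0.0003  0.0234] turn to 0: 0.0008 rows 0.37569898966061005
```

Call:
{"method": "send_rows", "body": {"deltas": [{"tx": 0.001,"ty": 0,"tz": 0.012,"turn": 0},{"tx": 0.001,"ty": 0,"tz": 0.019,"turn": 0},{"tx": 0.001,"ty": 0,"tz": 0.0215,"turn": 0},{"tx": 0.001,"ty": 0,"tz": 0.0215,"turn": 0}]}}

```text
t: 15.3
ee_pos: [0.6555, 0.0917, 0.0504]
eef_rot: [-3.142, -0.001, 0.002]
ft_force: [-0.3, -0.3, -2.8]
grip_width: 0.0497
gripper_force: 30.0
```

Call:
{"method": "send_rows", "body": {"deltas": [{"tx": 0,"ty": 0,"tz": 0.001,"turn": 0},{"tx": 0,"ty": 0,"tz": 0.0018,"turn": 0},{"tx": 0,"ty": 0,"tz": 0.0018,"turn": 0}]}}

```text
t: 15.6
ee_pos: [0.656, 0.0917, 0.0498]
eef_rot: [-3.142, -0.001, -0.0]
ft_force: [1.1, -1.3, -2.7]
grip_width: 0.0495
gripper_force: 30.0
```

Call:
{"method": "send_rows", "body": {"deltas": [{"tx": 0,"ty": 0,"tz": 0.0008,"turn": 0},{"tx": 0,"ty": 0,"tz": 0.0008,"turn": 0}]}}

```text
t: 15.8
ee_pos: [0.6562, 0.0917, 0.0495]
eef_rot: [3.142, 0.001, 0.001]
ft_force: [-0.4, -1.0, -0.0]
grip_width: 0.0498
gripper_force: 30.0
```

Call:
{"method": "send_rows", "body": {"deltas": [{"tx": 0,"ty": 0,"tz": 0.0003,"turn": 0},{"tx": 0,"ty": 0,"tz": 0.0003,"turn": 0},{"tx": 0,"ty": 0,"tz": 0.0003,"turn": 0},{"tx": 0,"ty": 0,"tz": -0.02,"turn": 0},{"tx": 0,"ty": 0,"tz": -0.06,"turn": 0}], "hand": 0.4}}

```text
t: 16.3
ee_pos: [0.654, 0.0918, 0.0955]
eef_rot: [-3.141, -0.001, 0.009]
ft_force: [0.1, 0.9, 0.6]
grip_width: 0.0659
gripper_force: 0.0
```

Call:
{"method": "send_rows", "body": {"deltas": [{"tx": 0,"ty": 0,"tz": -0.05,"turn": 0},{"tx": -0.04,"ty": 0.04,"tz": -0.05,"turn": 0},{"tx": -0.08,"ty": 0.085,"tz": -0.05,"turn": 0},{"tx": -0.11,"ty": 0.13,"tz": -0.05,"turn": 0},{"tx": -0.14,"ty": 0.175,"tz": -0.05,"turn": 0}], "hand": 0.5}}

```text
t: 16.8
ee_pos: [0.5433, -0.0494, 0.1386]
eef_rot: [3.141, 0.002, 0.003]
ft_force: [-0.4, 0.3, 0.0]
grip_width: 0.0705
gripper_force: 0.0
```

Call:
{"method": "send_rows", "body": {"deltas": [{"tx": -0.03,"ty": 0.05,"tz": 0,"turn": 0},{"tx": -0.06,"ty": 0.1,"tz": 0,"turn": 0},{"tx": -0.09,"ty": 0.15,"tz": 0,"turn": 0},{"tx": -0.12,"ty": 0.2,"tz": 0,"turn": 0},{"tx": -0.14,"ty": 0.25,"tz": 0,"turn": 0}]}}

```text
t: 17.3
ee_pos: [0.431, -0.2499, 0.1385]
eef_rot: [3.14, 0.0, 0.002]
ft_force: [0.3, -0.1, -0.0]
grip_width: 0.0708
gripper_force: 0.0
```

```bash
python3 g.py .4175 -.2697 .1
```

```text
t 17.3 pos [ 0.431  -0.2499  0.1385] f [ 0.3 -0.1 -0. ] w 0.0708 gf 0.0
tx ty tz [-0.0169  0.0246  0.0482] turn to 0: 0.0002 rows 0.906854386996554
```

Call:
{"method": "send_rows", "body": {"deltas": [{"tx": -0.016,"ty": 0.0235,"tz": 0,"turn": 0},{"tx": -0.016,"ty": 0.0235,"tz": 0.02,"turn": 0},{"tx": -0.016,"ty": 0.0235,"tz": 0.045,"turn": 0},{"tx": -0.016,"ty": 0.0235,"tz": 0.048,"turn": 0},{"tx": -0.016,"ty": 0.0235,"tz": 0.048,"turn": 0}]}}

```text
t: 17.8
ee_pos: [0.4194, -0.2671, 0.0992]
eef_rot: [3.142, 0.001, 0.0]
ft_force: [0.5, 0.4, 0.0]
grip_width: 0.0706
gripper_force: 0.0
```

```bash
python3 g.py .4175 -.2697 .0325; python3 - <<'E'
from h import *
t=manip.get_image("top");s=manip.get_image("scene")
cv2.imwrite("pics/t3.png",t);cv2.imwrite("pics/s3.png",s)
cv2.imwrite("pics/pre4.png",np.hstack([cv2.resize(s[170:330,120:280],(400,400)),cv2.resize(s[180:340,290:450],(400,400))]))
E
```

```text
t 17.8 pos [ 0.4194 -0.2671  0.0992] f [0.5 0.4 0. ] w 0.0706 gf 0.0
tx ty tz [-0.0023  0.0032  0.0834] turn to 0: 0.0008 rows 1.3357798394933575
```

View pics/pre4.png

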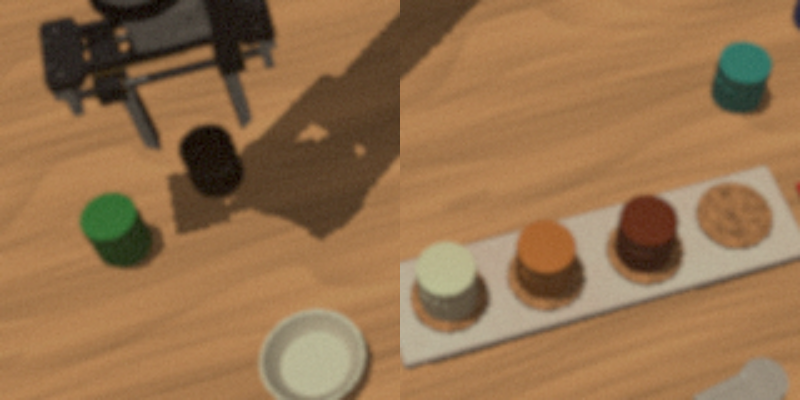

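Three jars stand on their rounds. The gripper is above the black jar (211,160 in the crop), and the green one is to the left. I'll descend.

Call:
{"method": "send_rows", "body": {"deltas": [{"tx": -0.002,"ty": 0.003,"tz": 0.03,"turn": 0},{"tx": -0.002,"ty": 0.003,"tz": 0.06,"turn": 0},{"tx": -0.002,"ty": 0.003,"tz": 0.083,"turn": 0},{"tx": -0.002,"ty": 0.003,"tz": 0.083,"turn": 0},{"tx": -0.002,"ty": 0.003,"tz": 0.083,"turn": 0}]}}

```text
t: 18.4
ee_pos: [0.4184, -0.27, 0.0333]
eef_rot: [3.141, 0.001, 0.001]
ft_force: [0.2, 0.1, 0.1]
grip_width: 0.0707
gripper_force: 0.0
```

Call:
{"method": "send_rows", "body": {"deltas": [{"tx": 0,"ty": 0,"tz": 0,"turn": 0},{"tx": 0,"ty": 0,"tz": 0,"turn": 0},{"tx": 0,"ty": 0,"tz": 0,"turn": 0},{"tx": 0,"ty": 0,"tz": 0,"turn": 0},{"tx": 0,"ty": 0,"tz": 0,"turn": 0}], "hand": -1}}

```text
t: 18.9
ee_pos: [0.4182, -0.27, 0.0332]
eef_rot: [3.141, 0.001, 0.001]
ft_force: [-0.8, 1.4, 5.5]
grip_width: 0.0494
gripper_force: 30.0
```

```bash
python3 g.py .648 .1805 .0325; python3 - <<'E'
from h import *
for n,u,y in(("ivory",(.6445,-.083),0),("tan",(.651,.002),0),("brown",(.655,.0922),0)):
    for c in("top","scene"):
        im=cv2.imread(f"pics/{c[0]}3.png");p=proj([*u,.068],c)[0];r=fit(im,p,.025,.068,c);print(n,c,r[0].round(4),round(r[1],1))
E
```

```text
t 18.9 pos [ 0.4182 -0.27    0.0332] f [-0.8  1.4  5.5] w 0.0494 gf 30.0
tx ty tz [ 0.2874 -0.563   0.0008] turn to 0: 0.0005 rows 10.113643329442397
ivory top [ 0.6429 -0.0833] 38.5
ivory scene [ 0.6471 -0.0837] 38.3
tan top [ 6.487e-01 -6.000e-04] 56.0
tan scene [0.6531 0.0009] 44.0
brown top [0.6524 0.0891] 53.6
brown scene [0.6566 0.091 ] 45.6
```

Call:
{"method": "send_rows", "body": {"deltas": [{"tx": 0,"ty": 0,"tz": -0.04,"turn": 0},{"tx": 0,"ty": 0,"tz": -0.09,"turn": 0},{"tx": 0,"ty": 0,"tz": -0.14,"turn": 0},{"tx": 0.01,"ty": -0.04,"tz": -0.15,"turn": 0},{"tx": 0.03,"ty": -0.085,"tz": -0.15,"turn": 0}]}}

```text
t: 19.4
ee_pos: [0.4425, -0.2024, 0.1547]
eef_rot: [3.138, -0.004, 0.006]
ft_force: [-0.5, 0.3, -2.3]
grip_width: 0.0494
gripper_force: 30.0
```

Call:
{"method": "send_rows", "body": {"deltas": [{"tx": 0.02,"ty": -0.05,"tz": 0,"turn": 0},{"tx": 0.04,"ty": -0.1,"tz": 0,"turn": 0},{"tx": 0.06,"ty": -0.15,"tz": 0,"turn": 0},{"tx": 0.08,"ty": -0.2,"tz": 0,"turn": 0},{"tx": 0.1,"ty": -0.25,"tz": 0,"turn": 0}]}}

```text
t: 19.9
ee_pos: [0.5216, 0.0003, 0.1519]
eef_rot: [3.141, 0.001, -0.001]
ft_force: [0.1, 0.1, -0.9]
grip_width: 0.0494
gripper_force: 30.0
```

Call:
{"method": "send_rows", "body": {"deltas": [{"tx": 0.03,"ty": -0.05,"tz": 0,"turn": 0},{"tx": 0.06,"ty": -0.1,"tz": 0,"turn": 0},{"tx": 0.09,"ty": -0.145,"tz": 0,"turn": 0},{"tx": 0.12,"ty": -0.18,"tz": 0,"turn": 0},{"tx": 0.14,"ty": -0.21,"tz": 0,"turn": 0}]}}

```text
t: 20.4
ee_pos: [0.6342, 0.1684, 0.1515]
eef_rot: [3.141, 0.002, -0.001]
ft_force: [0.6, -1.1, -0.8]
grip_width: 0.0495
gripper_force: 30.0
```

```bash
python3 g.py .649 .182 .0492
```

```text
t 20.4 pos [0.6342 0.1684 0.1515] f [ 0.6 -1.1 -0.8] w 0.0495 gf 30.0
tx ty tz [ 0.0186 -0.0171  0.1279] turn to 0: 0.002 rows 2.085300411049756
```

Call:
{"method": "send_rows", "body": {"deltas": [{"tx": 0.018,"ty": -0.018,"tz": 0,"turn": 0},{"tx": 0.018,"ty": -0.018,"tz": 0.03,"turn": 0},{"tx": 0.018,"ty": -0.018,"tz": 0.06,"turn": 0},{"tx": 0.018,"ty": -0.018,"tz": 0.08,"turn": 0},{"tx": 0.018,"ty": -0.018,"tz": 0.08,"turn": 0}]}}

```text
t: 20.9
ee_pos: [0.6455, 0.1806, 0.0845]
eef_rot: [3.141, 0.0, -0.01]
ft_force: [-0.7, -0.5, -1.7]
grip_width: 0.0497
gripper_force: 30.0
```

Call:
{"method": "send_rows", "body": {"deltas": [{"tx": 0,"ty": 0,"tz": 0.01,"turn": 0},{"tx": 0,"ty": 0,"tz": 0.02,"turn": 0},{"tx": 0,"ty": 0,"tz": 0.02,"turn": 0},{"tx": 0,"ty": 0,"tz": 0.02,"turn": 0}]}}

```text
t: 21.3
ee_pos: [0.6481, 0.1809, 0.0726]
eef_rot: [-3.142, -0.001, -0.001]
ft_force: [-0.9, 0.2, -1.0]
grip_width: 0.0498
gripper_force: 30.0
```

```bash
python3 g.py .649 .182 .0492
```

```text
t 21.3 pos [0.6481 0.1809 0.0726] f [-0.9  0.2 -1. ] w 0.0498 gf 30.0
tx ty tz [ 0.0011 -0.0013  0.0293] turn to 0: 0.0004 rows 0.4691465943611076
```

Call:
{"method": "send_rows", "body": {"deltas": [{"tx": 0.0008,"ty": -0.0012,"tz": 0.015,"turn": 0},{"tx": 0.0008,"ty": -0.0012,"tz": 0.023,"turn": 0},{"tx": 0.0008,"ty": -0.0012,"tz": 0.027,"turn": 0},{"tx": 0.0008,"ty": -0.0012,"tz": 0.027,"turn": 0}]}}

```text
t: 21.7
ee_pos: [0.6483, 0.1819, 0.05]
eef_rot: [3.142, 0.001, -0.001]
ft_force: [-0.2, 0.6, -1.8]
grip_width: 0.0497
gripper_force: 30.0
```

Call:
{"method": "send_rows", "body": {"deltas": [{"tx": 0,"ty": 0,"tz": 0.001,"turn": 0},{"tx": 0,"ty": 0,"tz": 0.002,"turn": 0},{"tx": 0,"ty": 0,"tz": 0.002,"turn": 0}]}}

```text
t: 22.0
ee_pos: [0.6487, 0.1819, 0.0493]
eef_rot: [-3.142, -0.001, -0.001]
ft_force: [0.2, 0.6, -1.4]
grip_width: 0.0496
gripper_force: 30.0
```

Call:
{"method": "send_rows", "body": {"deltas": [{"tx": 0,"ty": 0,"tz": 0.0006,"turn": 0},{"tx": 0,"ty": 0,"tz": 0.0006,"turn": 0}]}}

```text
t: 22.2
ee_pos: [0.6488, 0.1819, 0.0492]
eef_rot: [3.142, 0.001, 0.001]
ft_force: [-2.0, -0.6, 3.9]
grip_width: 0.05
gripper_force: 30.0
```

Contact made. I'll release, rise, back off and check.

Call:
{"method": "send_rows", "body": {"deltas": [{"tx": 0,"ty": 0,"tz": 0,"turn": 0},{"tx": 0,"ty": 0,"tz": 0,"turn": 0},{"tx": 0,"ty": 0,"tz": 0,"turn": 0},{"tx": 0,"ty": 0,"tz": -0.02,"turn": 0},{"tx": 0,"ty": 0,"tz": -0.06,"turn": 0}], "hand": 0.4}}

```text
t: 22.7
ee_pos: [0.6465, 0.1816, 0.0948]
eef_rot: [3.141, 0.001, -0.009]
ft_force: [0.4, -0.0, -0.1]
grip_width: 0.0658
gripper_force: 0.0
```

Call:
{"method": "send_rows", "body": {"deltas": [{"tx": 0,"ty": 0,"tz": -0.06,"turn": 0},{"tx": -0.05,"ty": 0,"tz": -0.08,"turn": 0},{"tx": -0.11,"ty": 0,"tz": -0.08,"turn": 0},{"tx": -0.17,"ty": 0,"tz": -0.08,"turn": 0},{"tx": -0.23,"ty": 0,"tz": -0.08,"turn": 0}]}}

```text
t: 23.2
ee_pos: [0.4632, 0.1818, 0.1618]
eef_rot: [-3.141, -0.0, -0.003]
ft_force: [0.3, 0.3, 0.1]
grip_width: 0.0657
gripper_force: 0.0
```

Call:
{"method": "send_rows", "body": {"deltas": [{"tx": 0,"ty": 0,"tz": 0,"turn": 0},{"tx": 0,"ty": 0,"tz": 0,"turn": 0},{"tx": 0,"ty": 0,"tz": 0,"turn": 0}]}}

```text
t: 23.5
ee_pos: [0.4665, 0.1819, 0.1622]
eef_rot: [-3.141, -0.0, -0.005]
ft_force: [0.3, 0.3, 0.3]
grip_width: 0.0663
gripper_force: 0.0
```

```bash
python3 - <<'E'
from h import *
I={c:manip.get_image(c) for c in("top","scene")}
for n,u in(("ivory",(.6445,-.083)),("tan",(.651,.002)),("brown",(.655,.0922)),("black",(.647,.1805))):
    for c in I: r=fit(I[c],proj([*u,.068],c)[0],.025,.068,c);print(n,c,r[0].round(4),round(r[1],1))
cv2.imwrite("pics/end.png",np.vstack([cv2.resize(I["top"][150:240,100:490],(780,180)),cv2.resize(I["scene"][150:360,180:560],(780,410))]))
E
```

```text
ivory top [ 0.6429 -0.0833] 38.6
ivory scene [ 0.6471 -0.0837] 37.2
tan top [ 0.6487 -0.0007] 56.0
tan scene [0.6531 0.0008] 41.7
brown top [0.6524 0.0894] 53.6
brown scene [0.6567 0.0908] 45.5
black top [0.6448 0.1807] 43.6
black scene [0.649  0.1806] 42.7
```

View pics/end.png

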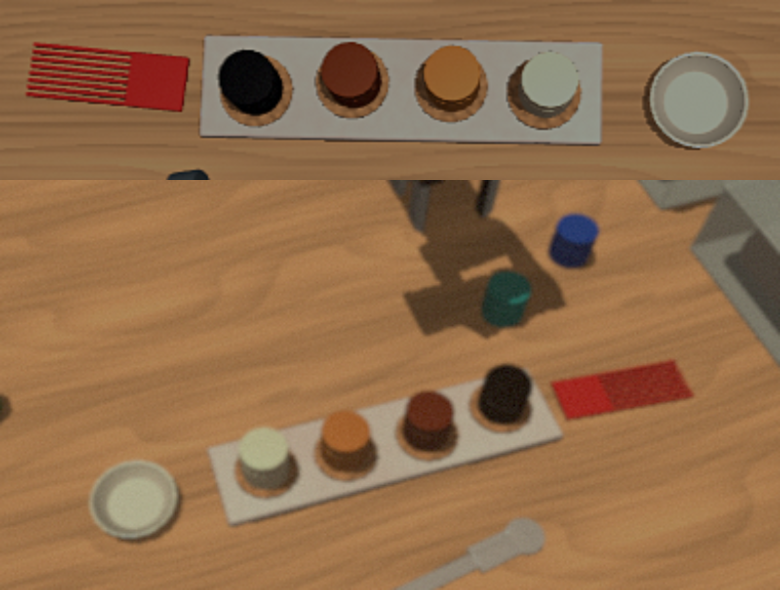

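All four jars stand upright within about 2 mm of their round centres, in the right order. The dish, pick and look-alikes are undisturbed and the arm is clear.

```bash
python3 -c "
from plant import manip
print(manip.job_done())"
```

```text
the job is handed in; nothing more can be done
None
```

The four jars stand upright on the cork rounds, ivory by the ring dish, then tan, brown, and black by the hair pick, each measured within about 3 mm of its round's centre; the job is handed in, and no verdict came back.

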